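# Stand the fallen splash shield and rod stand back up

## Task

The splash shield and one of the rod stands have been knocked over on the lab bench. Stand both back upright on their feet, about where they fell, only by pushing on their heavy feet: do not grip, lift or carry them, nor raise them by the panel or the rod. Leave everything else on the bench where it is.

Things in the scene. Friction and masses are not known exactly. Their poses are not given: they have to be found in the camera images.
- shield: Bench splash shield, L-shaped, loose, about 0.6 kg: dark grey weighted foot 100 (own x) x 150 (own y) x 16 mm thick, and a white panel 150 wide, 5 thick, up to 166 above the underside, along one edge of the foot. Origin: centre of the foot's underside. Own z: from the underside up along the panel; own x: to the foot's edge where the panel stands.
- shield_panel: The shield's white panel, joined to the foot by a 12 mm aluminium strip (to 28 mm above the underside, to 13 mm in from that edge); origin: the middle of the edge over which it fell (own x = +50 mm, underside), on the bench before and after; axes as shield. Not to be pushed or held.
- shield_foot: Dark upper part of the shield's foot (4 to 16 mm above the underside), to be pushed; frame as shield. A level push near its top edge towards minus own z (2 to 4 N, little slip) rolls it over its lower edge; past some 35 degrees it drops flat by itself. Push on to about 100 mm past first touch, same height, or withdraw: the panel swings up behind it.
- shield_sole: The 4 mm black rubber sole under the shield's foot; frame as shield. At the start: own x straight down, own z level, away from the robot up to 1 rad either side; the foot stands on edge like a wall, 100 mm high, its origin 50 mm above the bench. Rolling flat, it lands on the minus own z side, centre about 50 mm on.
- rodstand: Fallen rod stand, loose, about 0.6 kg: dark grey weighted foot 100 (own x) x 120 (own y) x 16 mm thick; steel rod 10 in diameter, to 201 above the underside, 15 in from the middle of one edge. Origin: centre of the foot's underside. Own z: from the underside up along the rod; own x: to the foot's edge where the rod stands.
- rodstand_rod: The rod, with a dark clamp block 30 x 36 mm at 145 to 175 mm above the underside and a small brass screw on its own +y side; origin: the middle of the edge over which it fell (own x = +50 mm, underside), on the bench before and after; axes as rodstand. Not to be pushed or held.
- rodstand_foot: Dark upper part of the rod stand's foot (4 to 16 mm above the underside), to be pushed; frame as rodstand. A level push near its top edge towards minus own z (2 to 4 N, little slip) rolls it over its lower edge; past some 35 degrees it drops flat by itself. Push on to about 100 mm past first touch, same height, or withdraw: the rod swings up behind it.
- rodstand_sole: The 4 mm black rubber sole under the rod stand's foot; frame as rodstand. At the start: own x straight down, own z level, away from the robot up to 1 rad either side; the foot stands on edge like a wall, 100 mm high, its origin 50 mm above the bench. Rolling flat, it lands on the minus own z side, centre about 50 mm on.
- spare: a second rod stand of the same make, standing upright (foot 100 x 120 x 16 mm, 201 tall), far middle of the bench; origin under its foot's centre. Leave alone
- jar: amber glass jar with black cap, 60 mm in diameter, 85 tall, near the robot between the two fallen stands; origin under its centre. Leave alone
- dropper: amber dropper bottle, 30 mm in diameter, 65 tall, between the two fallen stands; origin under its centre. Leave alone
- beaker: empty glass beaker, 68 mm in diameter, 90 tall, on the right; origin under its centre. Leave alone
- wash: white wash bottle, 64 mm in diameter, 160 tall, on the left; origin under its centre. Leave alone
There are look-alikes about, which are no part of the job. Leave any red look-alike of the shield alone.

How it is judged:
By the outcome, as a careful person would: the job done as asked, in the order asked, and still so for the second after the job is handed in, with the robot touching nothing.
It also fails if it takes over 42 s, if anything falls off the work surface, if the arm or the gripper's body presses on something with over 40 N, if the wrist force passes 120 N, or if a joint passes its speed limit or range.

## Robot

A 6-joint arm with a two-finger parallel gripper is mounted at the origin on the work surface. World frame = base frame: x ahead of the robot, y to its left, z up, the work surface at z = 0. Lengths are in m, angles in rad, forces in N, time in s.
With the tool pointing down it reaches from about 0.35 to 0.775 m from the base axis. Payload 7.3 kg.
Tool frame: the origin (TCP) lies at the centre of the arm's flange, where the gripper is bolted on; the fingertips stand 178 mm ahead of it and the grasp point (between the pads) lies 159 mm ahead of it; z points along the fingers, y is the direction in which the jaws open and shut (so a half turn about z gives the same grasp; the last joint's range is limited). The gripper opens to 92 mm and grips with 3 to 60 N. Pads are 19 mm wide; open, the fingers measure 130 mm over their backs; the gripper's body (75 mm by 190 mm) begins 47 mm behind the grasp point.
Start: joints at [1.102, 0.342, 1.524, -0, 1.275, -0.146], TCP at [0.167, 0.498, 0.405] pointing down, gripper open.
Joint ranges: [-2.53, 2.53], [-0.77, 2.02], [0.04, 2.7], [-1, 4.14], [0.28, 2.66], [-3.11, 3.11]. Speed limits (rad/s): [2.57, 2.57, 3.14, 3.14, 3.14, 3.14].

## Interface

Orientations are given as [roll, pitch, yaw] about the fixed x, y, z axes, in that order (R = Rz(yaw) Ry(pitch) Rx(roll)).
In Python, from station import env gives the robot as it stands.
- The arm moves only by the tool drive_tool, never from a script. Its argument "steps" is a list that holds one entry, the list of rows, each a list of 6 numbers: the shift along the tool's x, y, z in m, then the turn, a rotation vector about the tool's x, y, z in rad. In form: [[[tx, ty, tz, rx, ry, rz], ...]]. A call has 1 to 12 rows; each row is the pose to reach, as a shift and turn from the pose commanded when the call began, along the tool's axes at that moment; what a row does not reach only later rows make up. A row lasts 1/10 s, in which the tool goes at most 50 mm and 8.59 degrees, less where a joint would pass 70% of its speed; a pose out of reach is approached as far as the arm can. A call with a gripper value outside its range is refused whole. "claw" is the finger opening in m, from 0 to 0.0918, set as the call begins (left out, the last holds). The fingers move at their own pace and stop on an object; the grip force is fixed at half the most. Time passes only in rows, so rows that repeat a pose let the fingers close. It gives the time, the measured TCP pose, the force and the opening at its end, in the units of the state.
- env.sense(): the state, without advancing time (a new reading comes with each control period).
- env.read_camera(name): name is "side" or "top"; returns a dict with "img" (384x512x3 uint8, blue, green, red), "depth" (384x512 float32, m along the optical axis (not along the pixel's ray), 0 where there is no reading), "intrinsics" (3x3 intrinsics, pixels), "rvec" (rotation vector, rad) and "tvec" (3), from world to camera coordinates, as OpenCV has them. Camera axes: x right, y down, z forward; pixel columns grow to the right and rows downward; lengths in m; the calibration is good to about 2 mm. A picture is of the moment at which its call begins.
- env.hand_in(): hands the job in, once; it reports no verdict.
The state is a dict: "t": time; "joint_pos": joint angles; "dq": joint speeds; "joint_torque": joint torques, N m; "eef_pos": TCP position; "tcp_rot": TCP orientation; "ft_force": force on the tool from outside, world axes, zero at the start; "wrist_torque": the same for the moment, N m; "gripper_width": opening from 0.0 (shut) to 1.0 (fully open).
Only numpy, scipy, OpenCV 4.12 (cv2) and the standard library are available. Lean on these libraries where they do the work, as an engineer would, in place of code of your own. Each camera call takes 0.05 s, during which the arm holds its last target.

## Working session

There is one attempt and no reset: what is moved stays moved. The work goes in short steps, Python scripts to look and compute and a tool call to move; the robot and the scene stay as the last step left them, time stands still between calls to the robot, and variables do not carry over. Pictures are saved under pics/ and viewed, and the job is handed in when it is done.

Besides the shell and the picture viewer there is one more tool, called after "Request:" by a JSON object that holds its "name" and its "arguments". drive_tool: Moves the arm, as the interface text tells. Its arguments: {"type":"object","properties":{"steps":{"type":"array"},"claw":{"type":"number"}},"required":["steps"]}

```bash
ls; mkdir -p pics; cat > h.py <<'E'
import numpy as np, cv2
from station import env
def save(name):
    d={}
    for c in ("side","top"):
        r=env.read_camera(c); d[c]=r
        cv2.imwrite(f"pics/{name}_{c}.png",r["img"])
    import pickle; pickle.dump(d,open(f"pics/{name}.pkl","wb"))
    return d
def cloud(r):
    K=np.array(r["intrinsics"]);R=cv2.Rodrigues(np.array(r["rvec"],float))[0];t=np.array(r["tvec"]).ravel()
    z=r["depth"];v,u=np.mgrid[:z.shape[0],:z.shape[1]]
    P=np.stack([(u-K[0,2])*z/K[0,0],(v-K[1,2])*z/K[1,1],z],-1)
    W=(P-t)@R; W[z==0]=np.nan
    return W
E
python3 - <<'E'
from h import *
d=save("a"); print(env.sense())
for c in d: 
    r=d[c]; R=cv2.Rodrigues(np.array(r["rvec"],float))[0]; print(c,-R.T@np.ravel(r["tvec"]),R[2])
E
```

```text
pics
{'t': 0.1, 'joint_pos': array([ 1.10199670e+00,  3.42649972e-01,  1.52488112e+00, -9.84267751e-06,
        1.27536879e+00, -1.45980238e-01]), 'dq': array([ 8.81337449e-05, -8.87217032e-04, -2.44831164e-03,  5.77037277e-04,
       -7.63080191e-04, -4.98520793e-04]), 'joint_torque': array([ 2.01902323e-03, -4.32001591e+01, -2.44696337e+01,  7.19021377e-02,
        5.25810686e-02,  9.63775278e-06]), 'eef_pos': array([0.16647432, 0.49779651, 0.40412998]), 'tcp_rot': array([-3.14029795e+00, -1.80840786e-04,  2.81877602e+00]), 'ft_force': array([-0.02360771, -0.0188181 , -0.10648992]), 'wrist_torque': array([ 0.0033182 ,  0.04589364, -0.02948012]), 'gripper_width': 1.00029176824083}
side [ 0.41979723 -1.32326032  0.82579208] [ 0.09472323  0.86270902 -0.49675009]
top [0.24736395 0.01691379 1.52517134] [ 0.228766   -0.0141047  -0.97337926]
```

View pics/a_side.png

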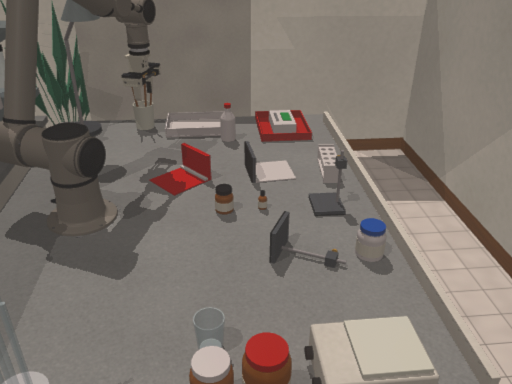

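View pics/a_top.png

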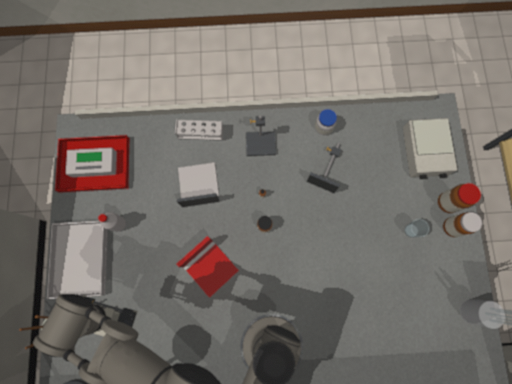

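The side view shows the fallen shield (foot at 250,160, panel lying to its right) and the fallen rod stand (foot at 280,237). In the top view they are at about (198,200) and (323,184). The red look-alike is standing at (208,265), near the robot.

```bash
python3 - <<'E'
from h import *
import pickle
d=pickle.load(open("pics/a.pkl","rb"))
W={c:cloud(d[c]) for c in d}
# per-object: clusters in boxes of top image
T=W["top"]
im=np.concatenate([cv2.resize(d["top"]["img"][90:310,130:390],None,fx=3,fy=3,interpolation=cv2.INTER_CUBIC)])
cv2.imwrite("pics/a_topz.png",cv2.resize(im,(780,600)) if im.shape[0]>600 else im)
A=np.concatenate([W["top"].reshape(-1,3),W["side"].reshape(-1,3)])
src=np.r_[np.zeros(W["top"].size//3),np.ones(W["side"].size//3)]
def at(c,u,v): return np.round(W[c][v,u],3)
for n,u,v in [("shfoot",198,200),("panel",198,178),("rodfoot",323,183),("clamp",333,149),("jar",265,222),("drop",263,192),("beaker",420,226),("wash",108,219),("spare",261,143),("bluejar",327,118),("redpanel",195,252),("redfoot",213,270),("rack",200,128),("bench",300,250)]:
    print(n,at("top",u,v))
for n,(cx,cy) in {"sh":T[200,198,:2],"rod":T[183,323,:2]}.items():
    for zl,zh in [(0.02,0.05),(0.05,0.08),(0.085,0.115)]:
        m=(abs(A[:,0]-cx)<.10)&(abs(A[:,1]-cy)<.10)&(A[:,2]>zl)&(A[:,2]<zh)
        for s in (0,1):
            p=A[m&(src==s)]
            if len(p)<5: continue
            (c,(w,h),a)=cv2.minAreaRect(p[:,:2].astype(np.float32)*1000)
            print(n,zl,"top side".split()[s],len(p),np.round(c,1),np.round((w,h),1),round(a,1),np.round(np.median(p[:,2]),3))
E
```

```text
shfoot [0.549 0.243 0.093]
panel [0.658 0.255 0.005]
rodfoot [ 0.589 -0.235  0.081]
clamp [ 0.74  -0.298  0.031]
jar [ 0.452 -0.004  0.082]
drop [ 0.571 -0.004  0.066]
beaker [ 0.408 -0.603  0.032]
wash [0.49  0.565 0.129]
spare [ 0.79  -0.009  0.011]
bluejar [ 0.848 -0.273  0.098]
redpanel [0.355 0.257 0.1  ]
redfoot [0.29  0.205 0.007]
rack [0.851 0.234 0.06 ]
bench [ 0.346 -0.135 -0.004]
sh 0.02 top 67 [548.2 248.1] [ 11.7 150.5] 9.6 0.034
sh 0.02 side 78 [554.7 235.5] [ 15.4 146.6] 6.1 0.035
sh 0.05 top 71 [548.3 247.7] [ 12.6 150.1] 10.0 0.065
sh 0.05 side 86 [552.9 239.7] [ 15.1 139.1] 7.7 0.066
sh 0.085 top 199 [555.  249.5] [ 18.8 150.7] 4.6 0.098
sh 0.085 side 116 [554.9 249.4] [ 17.  155.7] 5.1 0.1
rod 0.02 top 69 [ 623.8 -233.8] [104.2 121.5] 89.8 0.032
rod 0.02 side 187 [ 612.6 -263.9] [109.8 116.4] 30.6 0.033
rod 0.05 top 67 [ 590.3 -233.2] [119.1   4. ] 63.0 0.065
rod 0.05 side 163 [ 597.5 -241.3] [121.2  17.5] 60.7 0.066
rod 0.085 top 162 [ 596.  -236.5] [118.2  18.5] 63.1 0.098
rod 0.085 side 228 [ 597.5 -238.1] [122.7  18. ] 62.6 0.099
```

View pics/a_topz.png

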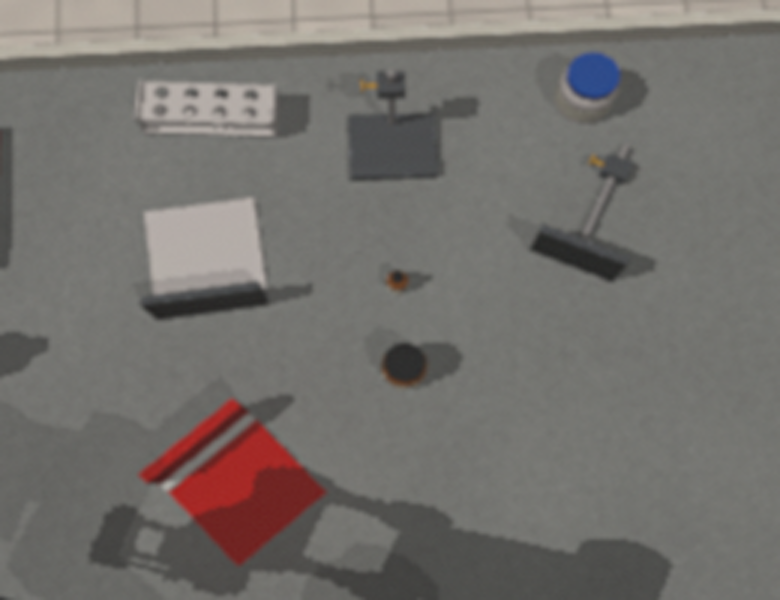

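```bash
python3 - <<'E'
from h import *
import pickle
d=pickle.load(open("pics/a.pkl","rb"))
A=np.concatenate([cloud(d[c]).reshape(-1,3) for c in d])
I=np.concatenate([d[c]["img"].reshape(-1,3) for c in d]).astype(int)
m=(I[:,2]>90)&(I[:,1]<60)&(abs(A[:,0]-.33)<.15)&(abs(A[:,1]-.24)<.15)
p=A[m]; print(len(p),np.nanmin(p,0),np.nanmax(p,0))
for zl in (.03,.06,.09,.12,.15):
    q=p[(p[:,2]>zl)&(p[:,2]<zl+.03)]
    if len(q)>4: print(zl,np.round(cv2.boxPoints(cv2.minAreaRect(q[:,:2].astype(np.float32))),3).tolist())
# feet top edges, robust: fit line to centre of top slab
src=np.r_[np.zeros(384*512),np.ones(384*512)]
for n,c in {"sh":(.555,.249),"rod":(.597,-.237)}.items():
  for s in (0,1):
    q=A[(np.hypot(A[:,0]-c[0],A[:,1]-c[1])<.09)&(A[:,2]>.095)&(A[:,2]<.108)&(src==s)]
    r=cv2.minAreaRect(q[:,:2].astype(np.float32)*1000); print(n,s,len(q),r)
# rod direction, low pts
q=A[(A[:,2]>.008)&(A[:,2]<.05)&(A[:,0]>.62)&(A[:,0]<.80)&(A[:,1]<-.2)&(A[:,1]>-.36)]
print(cv2.fitLine(q[:,:2].astype(np.float32),cv2.DIST_HUBER,0,.01,.01).ravel(),q.max(0))
E
```

```text
3021 [ 0.19028977  0.10895265 -0.00757815] [0.40815535 0.32470603 0.1066634 ]
0.03 [[0.2919999957084656, 0.31200000643730164], [0.39899998903274536, 0.19599999487400055], [0.41200000047683716, 0.20900000631809235], [0.3050000071525574, 0.32499998807907104]]
0.06 [[0.2980000078678131, 0.3149999976158142], [0.39899998903274536, 0.1979999989271164], [0.4129999876022339, 0.20999999344348907], [0.31200000643730164, 0.3269999921321869]]
0.09 [[0.30000001192092896, 0.3149999976158142], [0.3970000147819519, 0.19599999487400055], [0.4129999876022339, 0.20900000631809235], [0.3160000145435333, 0.328000009059906]]
sh 0 89 ((554.930419921875, 249.39508056640625), (17.002893447875977, 155.7456817626953), 5.066262245178223)
sh 1 159 ((555.6281127929688, 248.36663818359375), (17.688217163085938, 147.71612548828125), 4.570511341094971)
rod 0 169 ((597.1492919921875, -238.1345672607422), (121.7249755859375, 17.371631622314453), 62.976837158203125)
rod 1 122 ((596.1513061523438, -236.60513305664062), (118.24031066894531, 18.229684829711914), 63.10439682006836)
[ 0.8901203  -0.45572558  0.7069064  -0.2949123 ] [ 0.78975467 -0.20059692  0.04987332]
```

```bash
cat >> h.py <<'E'
from scipy.spatial.transform import Rotation as Ro
def rel(pos,yaw):
    s=env.sense(); R=Ro.from_euler("xyz",s["tcp_rot"]); T=Ro.from_euler("xyz",[np.pi,0,yaw])
    p=R.inv().apply(np.array(pos)-s["eef_pos"]); r=(R.inv()*T).as_rotvec()
    return np.round(np.r_[p,r],4).tolist()
def tip():
    s=env.sense(); R=Ro.from_euler("xyz",s["tcp_rot"]); return np.round(s["eef_pos"]+R.apply([0,0,.178]),4),np.round(s["tcp_rot"],3),s["t"],s["ft_force"].round(2)
E
python3 -c "
from h import *
a=.084;n=np.array([np.cos(a),np.sin(a)])
c=np.array([.555,.249])+n*.042
print(rel([*c,.33],np.pi+a),rel([*c,.263],np.pi+a),tip())"
```

```text
[-0.486, -0.096, 0.0742, -0.0012, -0.0004, -0.4068] [-0.486, -0.0959, 0.1412, -0.0012, -0.0004, -0.4068] (array([0.1664, 0.4976, 0.2261]), array([-3.14 , -0.   ,  2.819]), 0.1, array([-0.02, -0.02, -0.11]))
```

Request:
{"name": "drive_tool", "arguments": {"steps": [[[-0.486, -0.096, 0.0, -0.0012, 0, -0.407], [-0.486, -0.096, 0.0, -0.0012, 0, -0.407], [-0.486, -0.096, 0.0, -0.0012, 0, -0.407], [-0.486, -0.096, 0.0, -0.0012, 0, -0.407], [-0.486, -0.096, 0.0, -0.0012, 0, -0.407], [-0.486, -0.096, 0.0, -0.0012, 0, -0.407], [-0.486, -0.096, 0.0, -0.0012, 0, -0.407], [-0.486, -0.096, 0.0, -0.0012, 0, -0.407], [-0.486, -0.096, 0.0, -0.0012, 0, -0.407], [-0.486, -0.096, 0.0, -0.0012, 0, -0.407], [-0.486, -0.096, 0.0, -0.0012, 0, -0.407], [-0.486, -0.096, 0.0, -0.0012, 0, -0.407]]], "claw": 0.0918}}

```text
t: 1.3
eef_pos: [0.5982, 0.2513, 0.4034]
tcp_rot: [3.141, -0.002, -3.06]
ft_force: [-0.9, 0.0, 0.5]
gripper_width: 1.002
```

```bash
python3 -c "
from h import *
a=.084;n=np.array([np.cos(a),np.sin(a)])
c=np.array([.555,.249])+n*.042
print(rel([*c,.263],np.pi+a),tip())"
```

```text
[0.001, 0.0012, 0.1404, 0.0009, -0.0016, -0.0027] (array([0.5979, 0.2515, 0.2254]), array([ 3.141e+00, -2.000e-03, -3.060e+00]), 1.3, array([-0.89,  0.05,  0.55]))
```

Request:
{"name": "drive_tool", "arguments": {"steps": [[[0, 0.001, 0.045, 0, 0, 0], [0, 0.001, 0.09, 0, 0, 0], [0, 0.001, 0.12, 0, 0, 0], [0, 0.001, 0.14, 0, 0, 0], [0, 0.001, 0.14, 0, 0, 0], [0, 0.001, 0.14, 0, 0, 0]]]}}

```text
t: 1.9
eef_pos: [0.5961, 0.255, 0.2655]
tcp_rot: [3.14, 0.0, -3.056]
ft_force: [0.1, 0.6, 0.6]
gripper_width: 1.001
```

```bash
python3 -c "
from h import *
d=save('b'); print(tip())
cv2.imwrite('pics/b_z.png',cv2.resize(np.hstack([d['side']['img'][80:260,170:370],d['top']['img'][100:280,130:330]]),None,fx=2,fy=2))
"
```

```text
(array([0.5974, 0.2551, 0.0888]), array([ 3.140e+00,  3.000e-03, -3.057e+00]), 2.0, array([-0.22, -0.52,  0.35]))
```

View pics/b_z.png

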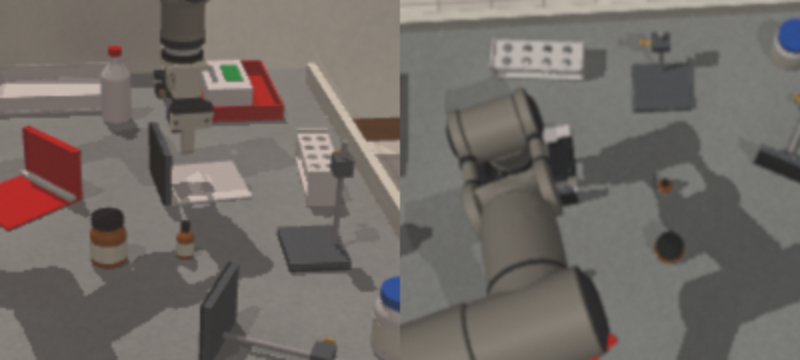

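Both fingers are behind the shield foot: the side view shows them at about (188,130) in the zoom, with the foot wall at (160,160). Next is the push, with a growing lean to keep the gripper body clear of the rising panel.

Request:
{"name": "drive_tool", "arguments": {"steps": [[[0.012, 0, 0.003, 0, 0, 0], [0.022, 0, 0.003, 0, 0, 0], [0.03, 0, 0.003, 0, 0, 0], [0.038, 0, 0.003, 0, 0, 0], [0.046, 0, 0.003, 0, 0, 0], [0.066, 0, 0.003, 0, -0.06, 0], [0.087, 0, 0.0045, 0, -0.13, 0], [0.109, 0, 0.0065, 0, -0.2, 0], [0.135, 0, 0.01, 0, -0.28, 0], [0.159, 0, 0.013, 0, -0.34, 0], [0.172, 0, 0.013, 0, -0.34, 0], [0.183, 0, 0.013, 0, -0.34, 0]]]}}

```text
t: 3.2
eef_pos: [0.4131, 0.2384, 0.2518]
tcp_rot: [3.14, 0.34, -3.057]
ft_force: [0.1, 0.1, 0.4]
gripper_width: 0.999
```

```bash
python3 -c "
from h import *
d=save('c'); print(tip())
cv2.imwrite('pics/c_z.png',cv2.resize(np.hstack([d['side']['img'][80:260,170:370],d['top']['img'][100:280,130:330]]),None,fx=2,fy=2))
"
```

```text
(array([0.4724, 0.2436, 0.0839]), array([ 3.141,  0.339, -3.057]), 3.3, array([0.76, 0.06, 1.07]))
```

View pics/c_z.png

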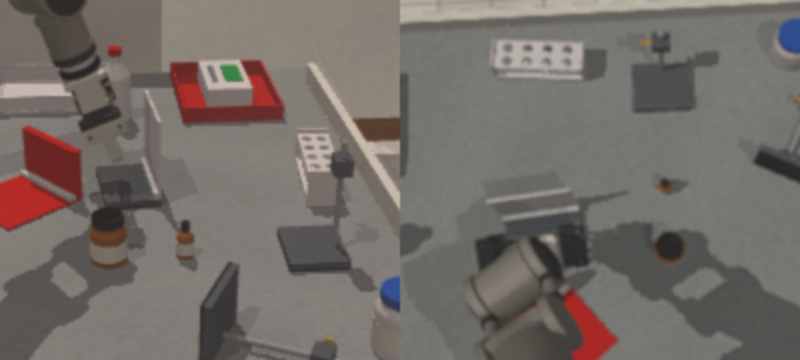

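The shield is upright: in the side zoom its panel is vertical at (153,140) and its foot is flat at (128,185). Next I lift clear and go to the rod stand.

Request:
{"name": "drive_tool", "arguments": {"steps": [[[-0.0135, 0, -0.038, 0, 0, 0], [-0.03, 0, -0.085, 0, 0, 0], [-0.045, 0, -0.13, 0, 0, 0], [-0.06, 0, -0.17, 0, 0, 0], [-0.06, 0, -0.17, 0, 0.14, 0], [-0.06, 0, -0.17, 0, 0.28, 0], [-0.06, 0, -0.17, 0, 0.34, 0], [-0.06, 0, -0.17, 0, 0.34, 0]]]}}

```text
t: 4.1
eef_pos: [0.4155, 0.2382, 0.432]
tcp_rot: [3.14, -0.0, -3.058]
ft_force: [0.9, 0.2, -0.3]
gripper_width: 0.999
```

```bash
python3 -c "
from h import *
a=-.471;n=np.array([np.cos(a),np.sin(a)])
c=np.array([.5967,-.2374])+n*.042
print(rel([*c,.40],np.pi+a),tip())"
```

```text
[-0.1766, -0.5112, 0.0312, 0.0016, -0.0005, 0.5544] (array([0.4155, 0.2385, 0.254 ]), array([ 3.14 , -0.   , -3.058]), 4.1, array([ 0.93,  0.17, -0.25]))
```

Request:
{"name": "drive_tool", "arguments": {"steps": [[[-0.177, -0.511, 0.031, 0.001, 0, 0.554], [-0.177, -0.511, 0.031, 0.001, 0, 0.554], [-0.177, -0.511, 0.031, 0.001, 0, 0.554], [-0.177, -0.511, 0.031, 0.001, 0, 0.554], [-0.177, -0.511, 0.031, 0.001, 0, 0.554], [-0.177, -0.511, 0.031, 0.001, 0, 0.554], [-0.177, -0.511, 0.031, 0.001, 0, 0.554], [-0.177, -0.511, 0.031, 0.001, 0, 0.554], [-0.177, -0.511, 0.031, 0.001, 0, 0.554], [-0.177, -0.511, 0.031, 0.001, 0, 0.554], [-0.177, -0.511, 0.031, 0.001, 0, 0.554], [-0.177, -0.511, 0.031, 0.001, 0, 0.554]]]}}

```text
t: 5.3
eef_pos: [0.6345, -0.2615, 0.3978]
tcp_rot: [-3.14, 0.001, 2.667]
ft_force: [-0.9, 0.8, -0.3]
gripper_width: 0.999
```

```bash
python3 -c "
from h import *
a=-.471;n=np.array([np.cos(a),np.sin(a)])
c=np.array([.5967,-.2374])+n*.042
print(rel([*c,.263],np.pi+a),tip())"
```

```text
[0.0027, 0.0045, 0.1348, -0.0015, 0.0009, -0.0038] (array([ 0.6345, -0.2618,  0.2198]), array([-3.140e+00,  1.000e-03,  2.667e+00]), 5.3, array([-0.95,  0.75, -0.3 ]))
```

Request:
{"name": "drive_tool", "arguments": {"steps": [[[0, 0, 0.045, 0, 0, 0], [0, 0, 0.09, 0, 0, 0], [0, 0, 0.12, 0, 0, 0], [0, 0, 0.136, 0, 0, 0], [0, 0, 0.136, 0, 0, 0], [0, 0, 0.136, 0, 0, 0]]]}}

```text
t: 5.9
eef_pos: [0.6341, -0.2558, 0.2651]
tcp_rot: [3.141, 0.001, 2.672]
ft_force: [0.4, -0.5, 0.3]
gripper_width: 1.003
```

```bash
python3 -c "
from h import *
d=save('d')
a=-.471;n=np.array([np.cos(a),np.sin(a)])
c=np.array([.5967,-.2374])+n*.042
print(rel([*c,.263],np.pi+a),tip())
cv2.imwrite('pics/d_z.png',cv2.resize(np.hstack([d['side']['img'][120:300,200:400],d['top']['img'][80:260,220:420]]),None,fx=2,fy=2))
"
```

```text
[-0.0001, -0.0005, 0.0034, 0.0001, 0.0035, 0.0015] (array([ 0.6348, -0.2563,  0.0884]), array([3.141, 0.004, 2.672]), 6.0, array([ 0.09, -0.16,  0.98]))
```

View pics/d_z.png

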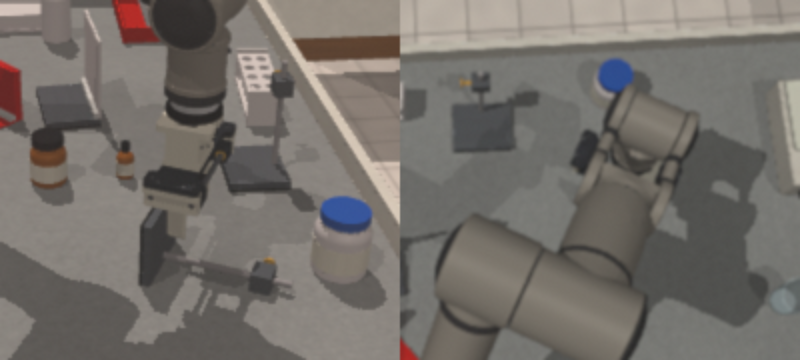

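```bash
python3 -c "
from h import *
import pickle
d=pickle.load(open('pics/d.pkl','rb'))
s=env.sense();R=Ro.from_euler('xyz',s['tcp_rot'])
T=cloud(d['top']);S=cloud(d['side'])
f=lambda p:(p.round(3),R.inv().apply(p-s['eef_pos']).round(3))
for u,v in [(312,153),(310,157),(314,149)]: print('top',f(T[v,u]))
for u,v in [(312,190),(308,198),(316,184),(288,212)]: print('side',f(S[v,u]))
"
```

```text
top (array([ 0.675, -0.186,  0.195]), array([-0.005,  0.081,  0.071]))
top (array([ 0.659, -0.177,  0.202]), array([0.014, 0.081, 0.064]))
top (array([ 0.689, -0.195,  0.198]), array([-0.021,  0.08 ,  0.068]))
side (array([ 0.69 , -0.201,  0.177]), array([-0.025,  0.074,  0.089]))
side (array([ 0.672, -0.234,  0.172]), array([-0.024,  0.036,  0.095]))
side (array([ 0.699, -0.204,  0.197]), array([-0.034,  0.076,  0.07 ]))
side (array([ 0.601, -0.336,  0.194]), array([-0.006, -0.086,  0.072]))
```

The fingers are behind the rod stand's foot (side zoom 175,215), with the rod lying between them. The dark block at (225,140) is only the gripper's own body.

Request:
{"name": "drive_tool", "arguments": {"steps": [[[0.012, 0, 0.003, 0, 0, 0], [0.022, 0, 0.003, 0, 0, 0], [0.03, 0, 0.003, 0, 0, 0], [0.038, 0, 0.003, 0, 0, 0], [0.046, 0, 0.003, 0, 0, 0], [0.066, 0, 0.003, 0, -0.06, 0], [0.087, 0, 0.0045, 0, -0.13, 0], [0.111, 0, 0.0065, 0, -0.2, 0], [0.14, 0, 0.01, 0, -0.28, 0], [0.169, 0, 0.0145, 0, -0.36, 0], [0.191, 0, 0.018, 0, -0.42, 0], [0.201, 0, 0.018, 0, -0.42, 0]]]}}

```text
t: 7.2
eef_pos: [0.4521, -0.1636, 0.2458]
tcp_rot: [3.141, 0.417, 2.672]
ft_force: [-0.8, -0.0, 0.7]
gripper_width: 0.998
```

```bash
python3 -c "
from h import *
d=save('e'); print(tip())
cv2.imwrite('pics/e_z.png',cv2.resize(np.hstack([d['side']['img'][120:300,200:400],d['top']['img'][80:260,220:420]]),None,fx=2,fy=2))
"
```

```text
(array([ 0.5182, -0.1971,  0.0839]), array([3.141, 0.417, 2.672]), 7.3, array([ 0.71, -0.46, -0.18]))
```

View pics/e_z.png

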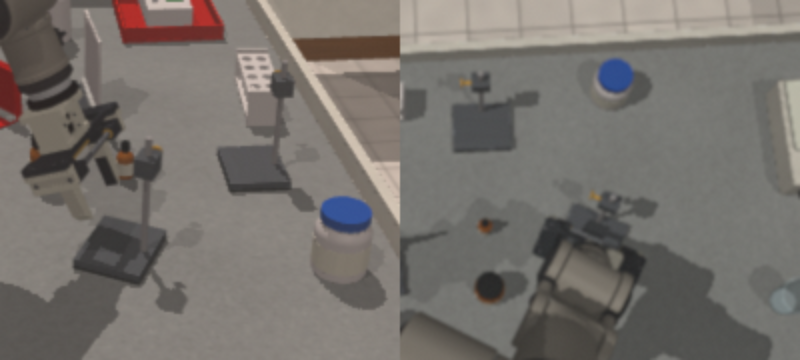

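The rod stand is upright, with its rod vertical at (148,190) in the side zoom. I'll lift clear of everything.

Request:
{"name": "drive_tool", "arguments": {"steps": [[[-0.018, 0, -0.041, 0, 0, 0], [-0.037, 0, -0.082, 0, 0, 0], [-0.055, 0, -0.123, 0, 0, 0], [-0.073, 0, -0.164, 0, 0, 0], [-0.073, 0, -0.164, 0, 0, 0], [-0.073, 0, -0.164, 0, 0, 0], [-0.073, 0, -0.164, 0, 0, 0]]]}}

```text
t: 8.0
eef_pos: [0.4545, -0.1651, 0.4249]
tcp_rot: [3.141, 0.417, 2.671]
ft_force: [-0.5, 0.2, -0.9]
gripper_width: 0.999
```

```bash
python3 -c "
from h import *
import pickle
d=save('f'); print(tip())
a=pickle.load(open('pics/a.pkl','rb'))
T=cloud(d['top']);S=cloud(d['side']);A=cloud(a['side'])
P=np.concatenate([S.reshape(-1,3),T.reshape(-1,3)])
for n,c in {'sh':(.505,.245),'rod':(.552,-.214)}.items():
    q=P[(np.hypot(P[:,0]-c[0],P[:,1]-c[1])<.12)]
    f=q[(q[:,2]>.011)&(q[:,2]<.022)]; print(n,cv2.minAreaRect(f[:,:2].astype(np.float32)*1000),np.median(f[:,2]))
    for lo in (.04,.08,.12,.15,.18):
        g=q[(q[:,2]>lo)&(q[:,2]<lo+.02)]
        if len(g)>4: print(lo,g.mean(0).round(3),len(g))
cv2.imwrite('pics/f_both.png',np.vstack([np.hstack([a['side']['img'],d['side']['img']])[:300,:],]) [:, :][:, 112:912])
"
```

```text
(array([ 0.5186, -0.1976,  0.2616]), array([3.141, 0.416, 2.672]), 8.1, array([0.08, 0.07, 1.1 ]))
sh ((462.4734802246094, 236.20445251464844), (152.08935546875, 164.23703002929688), 9.146272659301758) 0.015867669935742804
0.04 [0.499 0.231 0.05 ] 109
0.08 [0.477 0.228 0.091] 159
0.12 [0.541 0.236 0.13 ] 85
0.15 [0.541 0.248 0.162] 100
rod ((572.254638671875, -223.03590393066406), (127.51367950439453, 162.59616088867188), 64.37857818603516) 0.016284025100363315
0.04 [ 0.576 -0.23   0.05 ] 22
0.08 [ 0.576 -0.23   0.09 ] 19
0.12 [ 0.576 -0.23   0.129] 18
0.15 [ 0.577 -0.23   0.162] 132
0.18 [ 0.575 -0.228  0.19 ] 36
```

View pics/f_side.png

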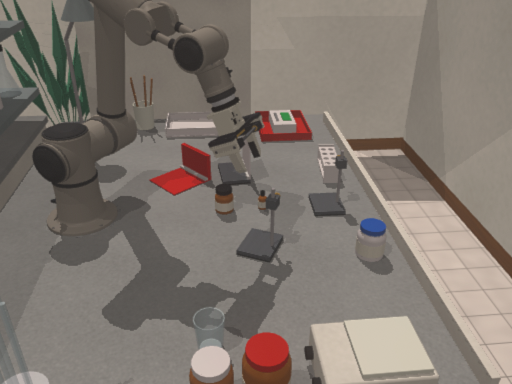

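View pics/f_top.png

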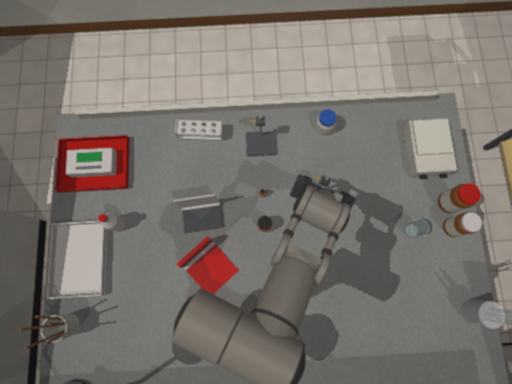

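The side view shows both stands upright, with the rod at (272,215). In the top view the shield panel is edge-on at (195,196) and its foot is at (203,217). The jar, dropper, spare, beaker, wash bottle and red shield are at the same pixels as before.

```bash
python3 -c "
from station import env
print(env.hand_in())"
```

```text
the job is handed in; nothing more can be done
None
```

The shield and then the rod stand are back upright on their feet, about where they fell, and I handed the job in at about 8 s. I pushed each one level on the top of its foot with the two open fingers, leaning the gripper away as the panel or rod came up. Nothing was gripped or lifted.

- **Rod stand:** depth readings put the rod vertical, at about (0.576, -0.230) from 50 to 190 mm up. Its foot's top is at about 16 mm, so it is flat.
- **Shield:** the panel stands near x = 0.541 m from 120 to 160 mm up, and the foot's top is at 16 mm. The lower panel readings and both feet's measured outlines took in neighbouring objects, so I judged those from the pictures.
- **Everything else:** by eye, all the other things are where they were in the first pictures; I did not measure them again.
- **Forces:** wrist readings at the end of each move were about 1 N, and the gripper was clear of everything at hand-in. I did not see the force during the pushes themselves.

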